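# Pack a tube rack into a latched sample case

### The job

Pack the small white tube rack that stands beside the grey sample case for transport: flip the steel toggle latch on the front of the case fully open and lift the lid right back, set the rack upright into the rack-sized bay of the foam and let go, then lower the lid gently, without letting it fall, press it home, and flip the latch fully shut again. Leave the two tubes, the petri dish and the timer where they stand.

Things in the scene. Friction and masses are not known exactly. Their poses are not given: they have to be found in the camera images.
- case: Grey plastic sample transport case, fixed to the worktop. Base 130 (x) x 210 (y) x 55 mm high, walls and floor 5 mm; lid top at 79 mm. Origin: centre of underside; z up; -x is the front (turned roughly to the robot) with latch and lifting tab, +x the hinge side. Inside lies black foam, top 19 mm above the worktop, with two cut-outs down to the floor: the rack bay and a smaller one, not used.
- rack_bay (a point): Centre of the floor of the rack bay, 5 mm above the worktop, at (0, 30, 5) mm in the case's frame; axes as the case's. The bay is 64 (x) x 108 (y) mm, 14 mm deep in the foam. The small unused bay is 64 x 44 mm, centred 92 mm from it toward the case's -y.
- case_lid (a joint): Lid hinge, rad: 0 shut, 1.8 fully open (leaning back past upright on its stop, where it stays). Let go below about 1.1 rad it falls. The lid is 130 x 210 x 24 mm, 0.6 kg. A sprung catch at the front holds it for the last 0.09 rad: 10 to 15 N at the tab to lift it out, then 4 N; press it down to click it home.
- lid_hinge (a point): Middle of the lid's hinge line, at (65, 0, 55) mm in the case's frame; the lid turns about the case's y through it.
- lid_tab (a point): Grip point on the lid's lifting tab: flat tab 18 mm wide (y), 10 mm thick, 32 mm out from the lid's front face; the point is on its centre, 20 mm out; (-85, 55, 67) mm in the case's frame when shut. Axes turn with the lid. Pinched across the 18 mm, it turns freely between vertical fingers along the whole arc (radius 150 mm); fingertips more than 12 mm past the point would meet the lid's edge.
- latch_lever (a joint): Over-centre latch lever, rad: 0 shut (upright at the lid's front, rising above it), 1.5 open (points level out to the front). A spring holds it shut with about 0.1 N m, turns over at about 0.55 rad and then pushes it open, ever more weakly; closing is the reverse. Shut, its wire loop locks the lid to the hook on the base; open, the loop hangs clear. Lower the lid with it open.
- latch_pivot (a point): Pivot of the latch lever, on the lid's front; at (-74, -55, 68) mm in the case's frame when the lid is shut. The lever turns about the case's y; opening swings its top to the front and down.
- latch_grip (a point): Grip point on the lever, 46 mm from its pivot; (-74, -55, 114) mm in the case's frame when lid and latch are shut. The lever is a steel channel 24 mm wide (y), 9 mm deep, reaching 63 mm from its pivot. Axes turn with it, z toward its tip. Pinched across the 24 mm, it turns freely between vertical fingers over its whole swing.
- tube_rack: Loose small white folded tube rack: perforated top plate and base plate on two end walls, 50 (x) x 94 (y) x 34 mm high, 50 g; origin at the centre of its underside, z up. Grip it across its 50 mm at the edges of the top plate (2 mm thick, 32 to 34 mm above its underside). Either way round is the same.
- tube_a: Bystander: capped 50 ml centrifuge tube standing on its own, 34 mm across, 114 mm high; origin at the centre of its underside. Leave alone.
- tube_b: Bystander: second tube of the same kind, leave alone.
- dish: Bystander: petri dish, 89 mm across, 15 mm high, lying behind on the right; origin at the centre of its underside. Leave alone.
- timer: Bystander: small white lab timer, 58x66x17 mm, lying at the left; origin at the centre of its underside. Leave alone.
There are look-alikes about, which are no part of the job. Of the things like the tube_rack, leave any that is orange; of the rest the larger one is meant.

How it is judged (in metres and radians):
On the way, in this order (a step that is already met when the one before it is completed fails the run):
1. the latch is flipped open while the lid is still shut (value of joint latch_lever above 1.2 rad and value of joint case_lid below 0.1 rad), for 0.2 s.
2. the lid is lifted right back (value of joint case_lid above 1.5 rad), for 0.2 s.
3. the rack stands in its bay, released, with the lid still open (horizontal distance between tube_rack and rack_bay below 0.012 m and z of tube_rack in the frame of rack_bay between -0.004 and 0.004 m and angle between tube_rack's own z axis and vertical below 0.06 rad and value of joint case_lid above 1.3 rad and contact force between the fingers and tube_rack below 0.1 N), for 0.2 s.
4. the lid is lowered shut over the rack, with the latch still open (horizontal distance between tube_rack and rack_bay below 0.012 m and z of tube_rack in the frame of rack_bay between -0.004 and 0.004 m and angle between tube_rack's own z axis and vertical below 0.06 rad and value of joint case_lid below 0.05 rad and value of joint latch_lever above 0.8 rad), for 0.1 s.
At the end, for the whole second after the job is handed in: The rack stands at rest in the rack bay (its origin within 12 mm sideways of rack_bay and 4 mm in height, upright within 0.06 rad), the lid is shut (below 0.03 rad) and the latch is shut (below 0.15 rad) (horizontal distance between tube_rack and rack_bay below 0.012 m and z of tube_rack in the frame of rack_bay between -0.004 and 0.004 m and angle between tube_rack's own z axis and vertical below 0.06 rad and value of joint case_lid below 0.03 rad and value of joint latch_lever below 0.15 rad and linear speed of tube_rack below 0.02 m/s); the robot touches nothing.
It fails at once if the lid falls or is slammed (closing faster than 4 rad/s while more than 0.1 rad open) (velocity of joint case_lid below -4 rad/s and value of joint case_lid above 0.1 rad).
It fails at once if the first tube is moved more than 30 mm (distance of tube_a from where it was at the start of the episode above 0.03 m).
It fails at once if the second tube is moved more than 30 mm (distance of tube_b from where it was at the start of the episode above 0.03 m).
It fails at once if the petri dish is moved more than 30 mm (distance of dish from where it was at the start of the episode above 0.03 m).
It fails at once if the timer is moved more than 30 mm (distance of timer from where it was at the start of the episode above 0.03 m).
It also fails if it takes over 72 s, if anything falls off the work surface, if the arm or the gripper's body presses on something with over 40 N, if the wrist force passes 120 N, or if a joint passes its speed limit or range.

### The arm

A 6-joint arm with a two-finger parallel gripper is mounted at the origin on a cart in front of the work surface, level with it; the furniture and walls round the work are solid. World frame = base frame: x ahead of the robot, y to its left, z up, the work surface at z = 0. Lengths are in mm, angles in rad, forces in N, time in s.
With the tool pointing down it reaches from about 275 to 1000 mm from the base axis. Payload 8.4 kg.
Tool frame: the origin (TCP) lies at the very end of the fingers, on their centre line; the grasp point (between the pads) lies 19 mm behind it; z points along the fingers, y is the line along which they close (so a half turn about z gives the same grasp; the last joint's range is limited). The gripper opens to 85 mm and grips with 20 to 120 N. Pads are 22 mm wide; open, the fingers measure 114 mm over their backs; the gripper's body (76 mm by 85 mm) begins 54 mm behind the grasp point. The pads swing forward as they close: fully open they stand 13 mm farther back than shut.
Start: joints at [1.158, 0.353, 1.633, -0, 1.155, -0.002], TCP at [249.588, 573.004, 231.281] pointing down, gripper open.
Joint ranges: [-2.63, 2.63], [-0.92, 2.1], [0.06, 2.66], [-1.3, 4.44], [0, 2.69], [-3.02, 3.02]. Speed limits (rad/s): [2.22, 2.22, 2.79, 3.14, 3.14, 3.14].

### API

Orientations are given as [roll, pitch, yaw] about the fixed x, y, z axes, in that order (R = Rz(yaw) Ry(pitch) Rx(roll)).
In Python, from rig import sensors, grab_frame, camera_params, order gives the robot as it stands. The module is installed in compiled form; this text tells all that it offers.
- The arm moves only by the tool move_arm, never from a script. Its argument "motion" is a list of rows, each a list of 7 numbers: the turn, a rotation vector about the tool's x, y, z in normalised numbers (1 is pi rad), then the shift along the tool's x, y, z in shares of 0.6 m (1.0 is 0.6 m), then the finger opening in m, from 0 to 0.0854. A call has 1 to 8 rows; each row is the pose to reach, as a shift and turn from the pose commanded when the call began, along the tool's axes at that moment; what a row does not reach only later rows make up. A row lasts 1/8 s, in which the tool goes at most 62.5 mm and 10.7 degrees, less where a joint would pass 70% of its speed; a pose out of reach is approached as far as the arm can. A shift or turn number past 1, either way, is cut back to 1. A call with a gripper value outside its range is refused whole. The fingers move at their own pace and stop on an object; "grip_force" is the grip in N (left out, the last holds). Time passes only in rows, so rows that repeat a pose let the fingers close. It gives the time, the measured TCP pose, the force, the opening and the grip force at its end, in the units of the state.
- sensors.sense(): the state, without advancing time (a new reading comes with each control period).
- grab_frame(name): name is "side" or "top" or "wrist"; returns (picture, depth): 384x512x3 uint8, red, green, blue; 384x512 float32, mm along the optical axis (not along the pixel's ray), 0 where there is no reading.
- camera_params(name): a dict with "camera_matrix" (3x3 intrinsics, pixels), "k1" (the pictures are not rectified: a ray, as slopes to the right and down, at radius r is drawn at 1 + k1 r^2 times it, then the intrinsics apply), "world_from_camera" (4x4, takes a point from camera to world coordinates). Camera axes: x right, y down, z forward; pixel columns grow to the right and rows downward; lengths in mm; the calibration is good to about 2 mm. A picture is of the moment at which its call begins: read the wrist's pose just before it. camera_params takes no time and is no camera call; for the wrist camera it gives the pose at the moment of the call.
- order.sign_off(): hands the job in; it is judged then, once.
The state is a dict: "clock": time; "qpos": joint angles; "qvel": joint speeds; "joint_efforts": joint torques, N m; "eef_pos": TCP position; "tcp_rot": TCP orientation; "contact_force": force on the tool from outside, world axes, zero at the start; "wrist_torque": the same for the moment, N m; "opening": opening from 0.0 (shut) to 1.0 (fully open); "grasp_force": force on a finger pad.
Only numpy, scipy, OpenCV 4.12 (cv2) and the standard library are available. Lean on these libraries where they do the work, as an engineer would, in place of code of your own. Each camera call takes 0.05 s, during which the arm holds its last target. There are 200 camera calls.

## Working session

There is one attempt and no reset: what is moved stays moved. The work goes in short steps, Python scripts to look and compute and a tool call to move; the robot and the scene stay as the last step left them, time stands still between calls to the robot, and variables do not carry over. Pictures are saved under pics/ and viewed, at most 10 in all, crops included, and the job is handed in when it is done.

Besides the shell and the picture viewer there is one more tool, called after ">>>" as name([rows], argument=value, ...), one row to a line, values as JSON. move_arm: Moves the arm, as the interface text tells. Its arguments: {"type":"object","properties":{"motion":{"type":"array","items":{"type":"array","items":{"type":"number"}}},"grip_force":{"type":"number"}},"required":["motion"]}

```bash
mkdir -p pics
cat > h.py <<'E'
import numpy as np, cv2, os
from rig import sensors, grab_frame, camera_params, order
def save(n,f): cv2.imwrite(f"pics/{f}.png",cv2.cvtColor(n,cv2.COLOR_RGB2BGR))
def cloud(name):
    p=camera_params(name); img,d=grab_frame(name)
    K=np.array(p["camera_matrix"],float);k=p["k1"];T=np.array(p["world_from_camera"])
    v,u=np.mgrid[:d.shape[0],:d.shape[1]].astype(float)
    x=cv2.undistortPoints(np.stack([u.ravel(),v.ravel()],1)[:,None],K,np.array([k,0,0,0.]))[:,0]
    z=d.ravel(); P=np.c_[x[:,0]*z,x[:,1]*z,z]@T[:3,:3].T+T[:3,3]
    return img,d,P.reshape(*d.shape,3)
E
python3 - <<'E'
from h import *
s=sensors.sense();print(s)
for n in("top","side"):
    p=camera_params(n);print(n,np.round(p["world_from_camera"],3).tolist(),p["k1"],np.array(p["camera_matrix"]).tolist())
    img,d,P=cloud(n);np.savez(f"{n}.npz",img=img,d=d,P=P);save(img,n+"0")
E
```

```text
{'clock': 0.0, 'qpos': array([ 1.15757463e+00,  3.53638567e-01,  1.63419057e+00, -2.32123729e-05,
        1.15518929e+00, -2.39385641e-03]), 'qvel': array([-0.00019395,  0.0008756 , -0.00020729,  0.00028426,  0.00138615,
        0.00096739]), 'joint_efforts': array([ 1.07077224e-04, -6.05255270e+01, -3.42059970e+01,  1.32535996e-05,
        9.50824236e-03, -6.86572079e-06]), 'eef_pos': array([249.40538811, 572.52967387, 230.54351926]), 'tcp_rot': array([-3.14016684e+00,  1.78098070e-05,  2.73077422e+00]), 'contact_force': array([-0.11763079,  0.34274809,  0.56592645]), 'wrist_torque': array([-0.01860863,  0.03851019, -0.03399387]), 'grasp_force': 0.0, 'opening': 0.9975025398635515}
top [[0.021, -0.987, 0.159, 427.762], [-1.0, -0.018, 0.017, 58.658], [-0.014, -0.16, -0.987, 1295.877], [0.0, 0.0, 0.0, 1.0]] -0.026540781217535364 [[431.0281812607848, 0.0, 256.3926214939425], [0.0, 431.0281812607848, 186.96548250093207], [0.0, 0.0, 1.0]]
side [[0.999, -0.003, -0.032, 652.055], [0.026, -0.495, 0.868, -1018.662], [-0.019, -0.869, -0.495, 708.911], [0.0, 0.0, 0.0, 1.0]] -0.04913740281566219 [[386.9326061316793, 0.0, 254.37449546618188], [0.0, 386.9326061316793, 185.99056819176025], [0.0, 0.0, 1.0]]
```

View pics/top0.png

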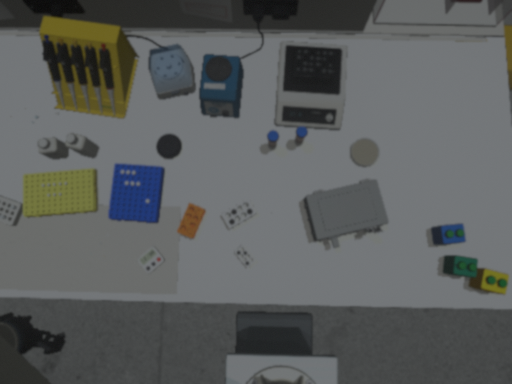

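View pics/side0.png

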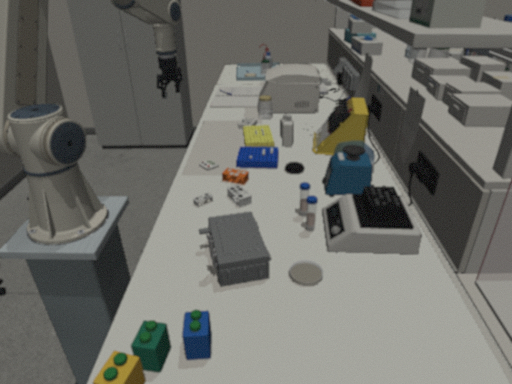

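The top view shows the grey case at (345,210), with the tab and latch on its front edge at (333,242) and (372,234). The rack look-alikes are orange at (192,221), a larger white one at (238,215) and a smaller white one at (243,257). The one meant is the larger white rack at (238,215). The tubes are at (272,137) and (301,133), the dish at (364,152), and the timer at (152,260). The side view agrees. Next I'll measure and make a confirming crop.

Run:
```python
from h import *
z=np.load("top.npz");img,d,P=z["img"],z["d"],z["P"]
def rect(m,nm):
    m=m.astype(np.uint8)
    n,l,st,c=cv2.connectedComponentsWithStats(m)
    for i in range(1,n):
        if st[i,4]<25: continue
        q=P[l==i]; r=cv2.minAreaRect(q[:,:2].astype(np.float32))
        print(nm,c[i].round(),st[i,4],"med z",np.median(q[:,2]).round(1),"rect",np.round(r[0],1),np.round(r[1],1),round(r[2],1))
Z=P[...,2]; u=np.arange(512)[None];v=np.arange(384)[:,None]
def box(a,b,c,e): return (u>=a)&(u<=b)&(v>=c)&(v<=e)
b=box(290,400,165,260)
rect(b&(Z>72)&(Z<90),"lid")
rect(b&(Z>92),"latch")
rect(b&(Z>55)&(Z<72),"mid")
rect(box(215,262,195,235)&(Z>8),"rack hi")
rect(box(215,262,195,235)&(Z>25),"rack top")
rect(box(230,258,240,272)&(Z>8),"small")
rect(box(255,320,120,160)&(Z>60),"tubes")
rect(box(345,385,135,170)&(Z>8),"dish"); rect(box(135,170,245,275)&(Z>8),"timer")
print("table z",np.median(Z[box(270,290,170,230)]))
a=cv2.resize(img[190:275,170:270],None,fx=4,fy=4,interpolation=2); c=cv2.resize(img[165:260,290:400],None,fx=4,fy=4,interpolation=2)
h=max(a.shape[0],c.shape[0]);o=np.zeros((h,800,3),np.uint8)
a=a[:,:360];o[:a.shape[0],:360]=a;o[:c.shape[0],360:800]=c[:,:440]
save(cv2.convertScaleAbs(o,alpha=1.6),"crop1")
```

```text
lid [347. 209.] 3473 med z 81.0 rect [ 554.  -181.1] [161.  211.6] 14.4
latch [376. 230.] 45 med z 123.6 rect [ 506.5 -249.9] [14.2 24.4] 14.9
rack hi [238. 213.] 419 med z 35.2 rect [505.7  98.5] [173.4  97.5] 35.2
rack top [239. 213.] 412 med z 35.2 rect [503.2  99.5] [171.2  93.5] 31.8
small [244. 255.] 194 med z 23.7 rect [436.7 102.6] [71.2 54.5] 41.0
tubes [301. 133.] 132 med z 113.3 rect [780.2 -45.4] [31.3 27.2] 88.6
tubes [272. 137.] 140 med z 114.1 rect [768.4  36.4] [30.1 29.9] 31.5
dish [365. 152.] 680 med z 15.6 rect [ 594.3 -127. ] [ 88.2 490.9] 52.1
timer [150. 259.] 446 med z 15.3 rect [435.9 246.4] [ 76.6 368. ] 9.3
table z 2.777615242794809
```

View pics/crop1.png

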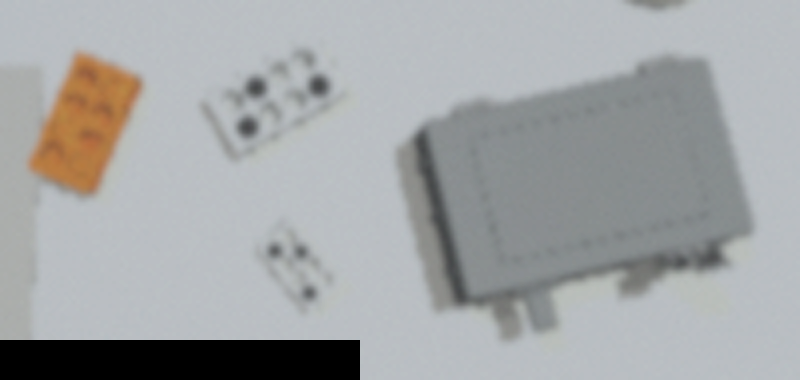

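The crop confirms it: the larger white rack is at crop (275,105), the smaller at (295,265) and the orange at (85,125). On the case, the tab is near crop (540,310) and the latch near (690,260).

```bash
cat >> h.py <<'E'
from scipy.spatial.transform import Rotation as Ro
def rel(pos,yaw):
    "shift (m) and turn to a TCP pose pointing down"
    s=sensors.sense();A=Ro.from_euler('xyz',s["tcp_rot"]);B=Ro.from_euler('xyz',[np.pi,0,yaw])
    print("rv",(A.inv()*B).as_rotvec().round(4),"sh",(A.inv().apply(np.array(pos)-s["eef_pos"])/1000).round(4),"t",round(s["clock"],2))
E
python3 - <<'E'
from h import *
p=camera_params("wrist");s=sensors.sense()
T=np.array(p["world_from_camera"]);A=Ro.from_euler('xyz',s["tcp_rot"]).as_matrix()
print("cam in tool",(A.T@(T[:3,3]-s["eef_pos"])).round(1),(A.T@T[:3,:3]).round(3).tolist(),p["camera_matrix"])
rel([470,-170,300],0.253)
E
```

```text
cam in tool [  78.8   -0.2 -142.4] [[-0.001, -0.951, -0.308], [1.0, -0.001, -0.0], [-0.0, -0.308, 0.951]] [[337.77234871   0.         256.14387405]
 [  0.         337.77234871 191.17719129]
 [  0.           0.           1.        ]]
rv [-6.0000e-04  1.6000e-03  2.4777e+00] sh [-0.4988 -0.5928 -0.0686] t 0.1
```

The rows are not in the units I measure in: shifts go in shares of 0.6 m and turns go in shares of pi rad. I convert before sending: -0.344 m / 0.6 = -0.5733, -0.301 m / 0.6 = -0.5017, 1.44 rad / 3.1416 = 0.4584.

>>> move_arm([
  [0,0,0.0573,-0.06,-0.0717,-0.0083,0.085],
  [0,0,0.1146,-0.12,-0.1433,-0.0167,0.085],
  [0,0,0.1719,-0.18,-0.215,-0.025,0.085],
  [0,0,0.2292,-0.24,-0.2867,-0.0333,0.085],
  [0,0,0.2865,-0.3,-0.3583,-0.0417,0.085],
  [0,0,0.3438,-0.36,-0.43,-0.05,0.085],
  [0,0,0.4011,-0.42,-0.5017,-0.06,0.085],
  [0,0,0.4584,-0.48,-0.5733,-0.07,0.085],
])

```text
clock: 1.1
eef_pos: [376.3, 140.9, 273.4]
tcp_rot: [3.141, -0.0, 1.285]
contact_force: [1.1, -0.2, -0.4]
opening: 0.993
grasp_force: 0.0
```

Run:
```python
from h import *
rel([500,-175,300],0.253)
```

```text
rv [ 2.0000e-04 -2.0000e-04  1.0323e+00] sh [-0.2683  0.2077 -0.0265] t 1.1
```

To row units: -0.268 m / 0.6 = -0.4467, -0.0265 m / 0.6 = -0.0442, 1.032 rad / 3.1416 = 0.3285.

>>> move_arm([
  [0,0,0.0573,-0.075,0.0583,-0.0083,0.085],
  [0,0,0.1146,-0.15,0.1167,-0.0167,0.085],
  [0,0,0.1719,-0.225,0.175,-0.025,0.085],
  [0,0,0.2292,-0.3,0.2333,-0.0333,0.085],
  [0,0,0.2865,-0.375,0.2917,-0.0417,0.085],
  [0,0,0.3285,-0.4467,0.3467,-0.0442,0.085],
  [0,0,0.3285,-0.4467,0.3467,-0.0442,0.085],
])

```text
clock: 1.98
eef_pos: [502.8, -175.5, 299.3]
tcp_rot: [3.141, 0.0, 0.254]
contact_force: [-0.1, 0.4, -0.4]
opening: 0.993
grasp_force: 0.0
```

Run:
```python
from h import *
s=sensors.sense();print(s["eef_pos"].round(1),s["tcp_rot"].round(3),s["qvel"].round(3))
img,d,P=cloud("wrist");np.savez("w1.npz",img=img,d=d,P=P)
save(cv2.convertScaleAbs(img,alpha=1.5),"w1")
```

```text
[ 502.8 -175.5  299.3] [3.141 0.    0.254] [ 0.051 -0.033  0.054  0.022  0.015 -0.025]
```

View pics/w1.png

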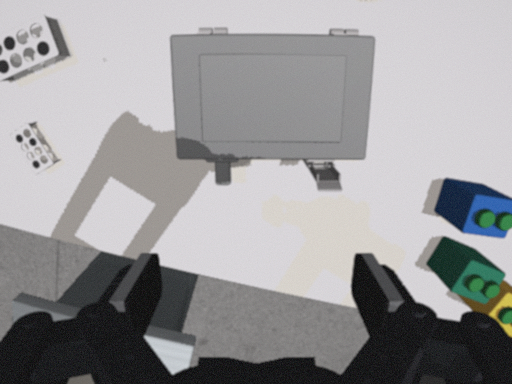

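The wrist view shows the lid with corners at about (171,36), (375,38), (366,159) and (177,157). The tab is at (223,172), the upright latch tip at (330,184), and the larger white rack top left at (28,45). The slight taper is perspective only.

Run:
```python
from h import *
z=np.load("w1.npz");img,d,P=z["img"],z["d"],z["P"];Z=P[...,2]
u=np.arange(512)[None];v=np.arange(384)[:,None]
def box(a,b,c,e): return (u>=a)&(u<=b)&(v>=c)&(v<=e)
p=camera_params("wrist");K=np.array(p["camera_matrix"]);T=np.array(p["world_from_camera"])
def ray(px,h):
    x=cv2.undistortPoints(np.array(px,float).reshape(-1,1,2),K,np.array([p["k1"],0,0,0.]))[:,0]
    D=np.c_[x,np.ones(len(x))]@T[:3,:3].T
    return T[:3,3]+D*((h-T[2,3])/D[:,2])[:,None]
# lid: mask points height 74..86 -> biggest comp -> opened -> rays at z=79
m=(box(150,395,20,165)&(Z>72)&(Z<90)).astype(np.uint8)
print("lid z",np.median(Z[80:130,220:330]),"table",np.median(Z[180:220,350:400]))
m=cv2.morphologyEx(m,cv2.MORPH_OPEN,np.ones((25,25)))
c=max(cv2.findContours(m,cv2.RETR_EXTERNAL,cv2.CHAIN_APPROX_NONE)[0],key=cv2.contourArea)
q=ray(c.reshape(-1,2),79.)[:,:2];r=cv2.minAreaRect(q.astype(np.float32));print("lid",r, cv2.boundingRect(c))
def comp(m,nm,h):
    n,l,st,cc=cv2.connectedComponentsWithStats(m.astype(np.uint8))
    for i in range(1,n):
        if st[i,4]<40: continue
        cn=np.argwhere(l==i)[:,::-1]
        rr=cv2.minAreaRect(ray(cn,h)[:,:2].astype(np.float32));print(nm,cc[i].round(),st[i],np.median(Z[l==i]).round(1),np.round(rr[0],1),np.round(rr[1],1),round(rr[2],2))
comp(box(200,250,159,195)&(Z>60)&(Z<85),"tab",72)
comp(box(295,350,160,195)&(Z>110),"latch",131)
comp(box(0,75,0,90)&(Z>26)&(Z<45),"rack",34)
```

```text
lid z 80.75534430856607 table 1.4062549653951066
lid ((529.8392333984375, -145.30747985839844), (67.00271606445312, 84.9682846069336), 14.698213577270508) (197, 94, 81, 64)
tab [223. 170.] [206 159  33  26 478] 72.0 [ 475.1 -141.1] [29.2 35.9] 14.54
latch [328. 183.] [315 171  28  20 364] 123.2 [ 509.  -243.9] [19.  27.4] 14.67
rack [27. 47.] [   0   14   62   67 1958] 33.7 [555.  130.8] [50.9 91.3] 31.47
```

Run:
```python
from h import *
z=np.load("w1.npz");img,d,P=z["img"],z["d"],z["P"]
g=cv2.GaussianBlur(img,(3,3),0).max(2).astype(int)
p=camera_params("wrist");K=np.array(p["camera_matrix"]);T=np.array(p["world_from_camera"])
def ray(px,h):
    x=cv2.undistortPoints(np.array(px,float).reshape(-1,1,2),K,np.array([p["k1"],0,0,0.]))[:,0]
    D=np.c_[x,np.ones(len(x))]@T[:3,:3].T
    return T[:3,3]+D*((h-T[2,3])/D[:,2])[:,None]
Z=cv2.medianBlur(P[...,2].astype(np.float32),5)
m=((Z>66)&(Z<95)).astype(np.uint8); m[:, :150]=0;m[:,395:]=0;m[200:]=0
m=cv2.morphologyEx(cv2.morphologyEx(m,cv2.MORPH_CLOSE,np.ones((5,5))),cv2.MORPH_OPEN,np.ones((31,31)))
c=max(cv2.findContours(m,cv2.RETR_EXTERNAL,cv2.CHAIN_APPROX_NONE)[0],key=cv2.contourArea)
q=ray(c.reshape(-1,2),79.)[:,:2];r=cv2.minAreaRect(q.astype(np.float32));print("lid",r, cv2.boundingRect(c))
# tab: columns at row 175 ; profile
print("row175",g[175,200:250]);print("col223",g[150:195,223]);print("lid row 100",g[100,165:185],g[100,360:385]);print("lid col 270",g[25:45,270],g[150:170,270])
print("latch row184",g[184,310:350])
```

```text
lid ((566.137451171875, -173.97314453125), (131.53802490234375, 208.71788024902344), 14.729110717773438) (172, 34, 201, 128)
row175 [105 104 104 106 109 117 127 136 142 145 145 145 144 139 122  93  68  58
  57  58  58  59  58  58  58  59  59  57  56  63  86 115 135 144 145 144
 143 143 143 143 144 144 144 144 144 144 144 144 145 144]
col223 [ 93  93  91  83  71  62  58  55  53  53  54  53  53  56  59  60  59  59
  59  59  59  59  59  59  58  58  58  58  58  58  59  64  73  84  98 118
 136 144 145 145 145 145 144 144 145]
lid row 100 [144 144 143 144 144 144 140 127 105  90  89  93  95  95  95  95  95  95
  95  96] [ 98  98  97  97  97  98  98  96  95  99 114 131 141 144 144 144 143 143
 143 143 144 144 144 144 143]
lid col 270 [143 143 143 143 143 144 142 135 118  98  91  95  99 100  99  99  99  99
  99  99] [ 96  95  95  94  93  93  92  89  95 114 134 143 145 145 145 145 145 145
 144 144]
latch row184 [145 145 145 145 144 136 117  96  82  77  77  78  78  78  77  77  77  77
  77  77  78  78  78  77  78  77  77  77  78  86 106 128 141 145 145 144
 144 144 144 145]
```

Run:
```python
from h import *
p=camera_params("wrist");K=np.array(p["camera_matrix"]);T=np.array(p["world_from_camera"])
def ray(px,h):
    x=cv2.undistortPoints(np.array(px,float).reshape(-1,1,2),K,np.array([p["k1"],0,0,0.]))[:,0]
    D=np.c_[x,np.ones(len(x))]@T[:3,:3].T
    return T[:3,3]+D*((h-T[2,3])/D[:,2])[:,None]
a=0.2555;R=np.array([[np.cos(a),np.sin(a)],[-np.sin(a),np.cos(a)]])
e=ray([[172.7,100],[370.4,100],[270,32.7],[270,159.3]],79)[:,:2]@R.T
print("edges",e.round(1)); cx=(e[2,0]+e[3,0])/2;cy=(e[0,1]+e[1,1])/2
print("size",e[2,0]-e[3,0],e[0,1]-e[1,1],"centre world",R.T@[cx,cy])
t=ray([[214.5,175],[230.2,175],[223,184.4]],72)[:,:2]@R.T-[cx,cy];print("tab in case",t.round(1))
l=ray([[316.2,184],[340.3,184]],131)[:,:2]@R.T-[cx,cy];print("latch tip in case",l.round(1))
```

```text
edges [[ 503.9 -207.2]
 [ 504.5 -415.6]
 [ 569.7 -308.7]
 [ 439.9 -310.1]]
size 129.85780027935186 208.3987664350154 centre world [ 567.1062869  -173.68062021]
tab in case [[-84.7  63.8]
 [-84.7  45.9]
 [-95.8  54.4]]
latch tip in case [[-77.4 -41.4]
 [-77.4 -64.9]]
```

```bash
cat >> h.py <<'E'
C=np.array([567.1,-173.7]);YAW=0.2555
def case(x,y,z):
    c,s=np.cos(YAW),np.sin(YAW);return [C[0]+c*x-s*y,C[1]+s*x+c*y,z]
E
python3 - <<'E'
from h import *
rel(case(-74,-54.5,160),YAW);rel(case(-74,-54.5,97),YAW)
for t in np.linspace(0,1.5,9): print(round(t,2),"sh x %.4f z %.4f"%(-.046*np.sin(t),.046*(1-np.cos(t))))
E
```

```text
rv [-0.0008  0.0011  0.0011] sh [-0.0109  0.0711  0.139 ] t 2.02
rv [-0.0008  0.0011  0.0011] sh [-0.0108  0.0712  0.202 ] t 2.02
0.0 sh x -0.0000 z 0.0000
0.19 sh x -0.0086 z 0.0008
0.38 sh x -0.0168 z 0.0032
0.56 sh x -0.0245 z 0.0071
0.75 sh x -0.0314 z 0.0123
0.94 sh x -0.0371 z 0.0188
1.12 sh x -0.0415 z 0.0262
1.31 sh x -0.0445 z 0.0343
1.5 sh x -0.0459 z 0.0427
```

To row units: 0.202 m / 0.6 = 0.3367, 0.185 m / 0.6 = 0.3083.

>>> move_arm([
  [0,0,0,-0.0067,0.04,0.075,0.06],
  [0,0,0,-0.0133,0.08,0.15,0.06],
  [0,0,0,-0.0183,0.1183,0.225,0.06],
  [0,0,0,-0.0183,0.1183,0.2667,0.06],
  [0,0,0,-0.0183,0.1183,0.3083,0.06],
  [0,0,0,-0.0183,0.1183,0.3367,0.06],
  [0,0,0,-0.0183,0.1183,0.3367,0.05],
], grip_force=30)

```text
clock: 2.9
eef_pos: [508.8, -242.8, 96.9]
tcp_rot: [-3.14, 0.002, 0.26]
contact_force: [0.3, 0.7, 0.9]
opening: 0.585
grasp_force: 0.0
```

>>> move_arm([
  [0,0,0,0,0,0,0.035],
  [0,0,0,0,0,0,0.01],
  [0,0,0,0,0,0,0.01],
  [0,0,0,0,0,0,0.01],
  [0,0,0,0,0,0,0.01],
], grip_force=30)

```text
clock: 3.52
eef_pos: [511.3, -246.7, 99.7]
tcp_rot: [3.136, -0.003, 0.259]
contact_force: [-0.4, -12.4, -0.6]
opening: 0.269
grasp_force: 32.0
```

To row units: -0.046 m / 0.6 = -0.0767, 0.002 m / 0.6 = 0.0033.

>>> move_arm([
  [0,0,0,-0.0143,0.0033,0.0013,0.01],
  [0,0,0,-0.028,0.0033,0.0053,0.01],
  [0,0,0,-0.0408,0.0033,0.0118,0.01],
  [0,0,0,-0.0523,0.0033,0.0205,0.01],
  [0,0,0,-0.0618,0.0033,0.0313,0.01],
  [0,0,0,-0.0692,0.0033,0.0437,0.01],
  [0,0,0,-0.0742,0.0033,0.0572,0.01],
  [0,0,0,-0.0767,0.0033,0.0717,0.01],
])

```text
clock: 4.53
eef_pos: [466.4, -259.0, 56.4]
tcp_rot: [3.139, -0.002, 0.259]
contact_force: [-3.8, -5.0, 7.6]
opening: 0.27
grasp_force: 39.1
```

To row units: 0.002 m / 0.6 = 0.0033.

>>> move_arm([
  [0,0,0,0,0,0.0033,0.01],
  [0,0,0,0,0,0.0033,0.03],
  [0,0,0,0,0,0.0033,0.05],
  [0,0,0,0,0,0.0033,0.06],
  [0,0,0,0,0,0.0033,0.06],
])

```text
clock: 5.15
eef_pos: [465.8, -257.5, 52.9]
tcp_rot: [3.142, -0.0, 0.259]
contact_force: [0.3, 0.1, 0.6]
opening: 0.706
grasp_force: 0.0
```

>>> move_arm([
  [0,0,0,0,0,-0.05,0.06],
  [0,0,0,0,0,-0.1333,0.06],
  [0,0,0,0,0,-0.2333,0.06],
  [0,0,0,0,0,-0.3,0.06],
  [0,0,0,0,0,-0.3,0.06],
])

```text
clock: 5.78
eef_pos: [467.5, -258.5, 236.2]
tcp_rot: [3.137, -0.005, 0.259]
contact_force: [-0.2, -0.2, -1.4]
opening: 0.705
grasp_force: 0.0
```

Run:
```python
from h import *
s=sensors.sense();print(s["eef_pos"],s["clock"])
img,d,P=cloud("wrist");save(cv2.convertScaleAbs(img[100:330,100:460],alpha=1.5),"w2")
T=cloud("top");save(cv2.resize(T[0][165:260,290:400],None,fx=4,fy=4),"t2")
rel(case(-85,55,110),YAW);rel(case(-85,55,57),YAW)
```

```text
[ 467.45067328 -258.49879883  236.24814853] 5.775
rv [ 0.     -0.0001  0.0033] sh [ 0.0348 -0.1102  0.1225] t 5.88
rv [ 0.     -0.0001  0.0033] sh [ 0.0348 -0.1102  0.1755] t 5.88
```

View pics/w2.png

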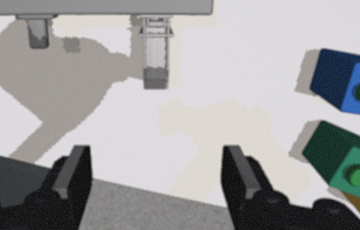

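The latch lever now lies level out to the front (155,60 in the crop) and the lid is still shut. Next I'll grip the tab at (40,35) in the crop.

To row units: 0.1755 m / 0.6 = 0.2925, -0.11 m / 0.6 = -0.1833, 0.003 rad / 3.1416 = 0.001.

>>> move_arm([
  [0,0,0.001,0.02,-0.0667,0.05,0.045],
  [0,0,0.001,0.04,-0.1333,0.1,0.045],
  [0,0,0.001,0.0583,-0.1833,0.1667,0.045],
  [0,0,0.001,0.0583,-0.1833,0.2333,0.045],
  [0,0,0.001,0.0583,-0.1833,0.275,0.045],
  [0,0,0.001,0.0583,-0.1833,0.2925,0.045],
  [0,0,0.001,0.0583,-0.1833,0.2925,0.045],
  [0,0,0.001,0.0583,-0.1833,0.2925,0.045],
], grip_force=45)

```text
clock: 6.88
eef_pos: [471.8, -142.6, 57.9]
tcp_rot: [3.141, -0.001, 0.256]
contact_force: [-0.1, -0.2, -0.1]
opening: 0.522
grasp_force: 0.0
```

>>> move_arm([
  [0,0,0,0,0,0,0.02],
  [0,0,0,0,0,0,0.005],
  [0,0,0,0,0,0,0.005],
  [0,0,0,0,0,0,0.005],
  [0,0,0,0,0,0,0.005],
], grip_force=45)

```text
clock: 7.5
eef_pos: [472.3, -143.8, 58.4]
tcp_rot: [3.139, -0.002, 0.256]
contact_force: [-0.9, -8.6, 3.5]
opening: 0.196
grasp_force: 46.9
```

Run:
```python
from h import *
s=sensors.sense();q=s["eef_pos"];c,n=np.cos(YAW),np.sin(YAW);d=q[:2]-C
print("TCP in case",c*d[0]+n*d[1],-n*d[0]+c*d[1],q[2],s["grasp_force"],s["opening"]*85.4)
for p in np.r_[np.linspace(0,1.75,17)]: 
    x=-150*np.cos(p)+12*np.sin(p);z=150*np.sin(p)+12*np.cos(p); print("%.2f  x %.4f z %.4f"%(p,(x+150)/1e3,-(z-12)/1e3))
```

```text
TCP in case -84.12824323040883 52.90080786118254 58.41018636852599 46.90928757190704 16.752722926184397
0.00  x 0.0000 z -0.0000
0.11  x 0.0022 z -0.0163
0.22  x 0.0062 z -0.0323
0.33  x 0.0119 z -0.0477
0.44  x 0.0192 z -0.0624
0.55  x 0.0281 z -0.0763
0.66  x 0.0385 z -0.0890
0.77  x 0.0502 z -0.1006
0.88  x 0.0631 z -0.1108
0.98  x 0.0770 z -0.1196
1.09  x 0.0918 z -0.1268
1.20  x 0.1073 z -0.1323
1.31  x 0.1233 z -0.1361
1.42  x 0.1396 z -0.1381
1.53  x 0.1561 z -0.1384
1.64  x 0.1724 z -0.1368
1.75  x 0.1885 z -0.1335
```

To row units: -0.089 m / 0.6 = -0.1483, -0.0763 m / 0.6 = -0.1272.

>>> move_arm([
  [0,0,0,0.0017,0.0017,-0.0133,0.005],
  [0,0,0,0.0037,0.0017,-0.0272,0.005],
  [0,0,0,0.0067,0.0017,-0.0408,0.005],
  [0,0,0,0.0103,0.0017,-0.0538,0.005],
  [0,0,0,0.0198,0.0017,-0.0795,0.005],
  [0,0,0,0.032,0.0017,-0.104,0.005],
  [0,0,0,0.0468,0.0017,-0.1272,0.005],
  [0,0,0,0.0642,0.0017,-0.1483,0.005],
])

```text
clock: 8.5
eef_pos: [509.8, -134.2, 146.8]
tcp_rot: [3.14, -0.001, 0.256]
contact_force: [6.6, -4.7, -12.8]
opening: 0.194
grasp_force: 44.1
```

>>> move_arm([
  [0,0,0,0.0195,0,-0.0193,0.005],
  [0,0,0,0.041,0,-0.0363,0.005],
  [0,0,0,0.0642,0,-0.051,0.005],
  [0,0,0,0.0888,0,-0.063,0.005],
  [0,0,0,0.1147,0,-0.0722,0.005],
  [0,0,0,0.1413,0,-0.0785,0.005],
  [0,0,0,0.1685,0,-0.0818,0.005],
  [0,0,0,0.196,0,-0.0823,0.005],
])

```text
clock: 9.5
eef_pos: [622.8, -105.1, 196.4]
tcp_rot: [3.139, 0.001, 0.256]
contact_force: [-1.4, -7.0, 1.2]
opening: 0.179
grasp_force: 43.8
```

To row units: 0.0324 m / 0.6 = 0.054, 0.0163 m / 0.6 = 0.0272.

>>> move_arm([
  [0,0,0,0.0272,0,0.0027,0.005],
  [0,0,0,0.054,0,0.0082,0.005],
  [0,0,0,0.054,0,0.0082,0.005],
])

```text
clock: 9.88
eef_pos: [654.5, -95.3, 190.8]
tcp_rot: [3.141, -0.0, 0.256]
contact_force: [-0.6, -0.3, -0.2]
opening: 0.061
grasp_force: 0.0
```

Run:
```python
from h import *
img,d,P=cloud("side");a=img[170:300,170:300]
w=cloud("wrist");np.savez("w3.npz",img=w[0],d=w[1],P=w[2])
o=np.zeros((390,800,3),np.uint8);o[:390,:390]=cv2.resize(a,(390,390));o[:300,400:800]=cv2.resize(w[0],(400,300));save(cv2.convertScaleAbs(o,alpha=1.5),"s3")
m=(P[...,2]>90)&(P[...,2]<215)&(np.abs(P[...,0]-640)<120)&(np.abs(P[...,1]+165)<130);q=P[m]
dd=q[:,:2]-C;x=np.cos(YAW)*dd[:,0]+np.sin(YAW)*dd[:,1]
for a in range(60,220,15):
    k=(q[:,2]>=a)&(q[:,2]<a+15)
    if k.sum()>5:print(a,k.sum(),np.percentile(x[k],[5,50,95]).round(0))
```

```text
90 132 [67. 68. 86.]
105 139 [68. 69. 87.]
120 132 [68. 69. 87.]
135 135 [69. 70. 89.]
150 131 [70. 71. 89.]
165 152 [66. 72. 91.]
180 346 [72. 80. 94.]
195 141 [ 44.  82. 106.]
210 38 [ 81.  87. 110.]
```

View pics/s3.png

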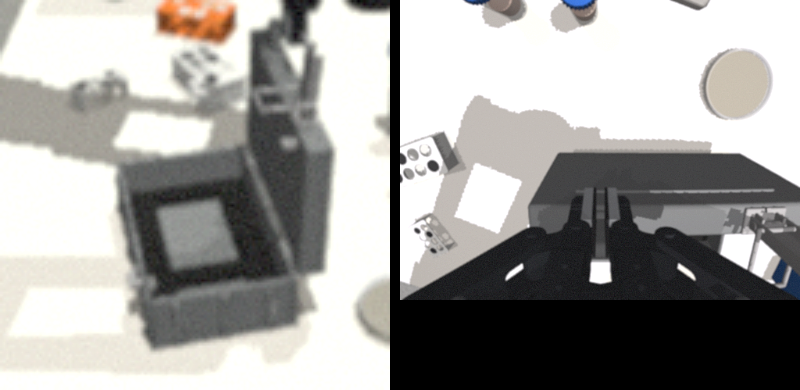

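The side view shows the lid standing open past upright. The depth profile puts it at about 1.62 rad, above 1.5, with the tab slipped from the pads at the very end. The bay is empty and the larger white rack is in view, so I'll lift clear and measure the rack.

To row units: -0.11 m / 0.6 = -0.1833, -0.07 m / 0.6 = -0.1167.

>>> move_arm([
  [0,0,0,0,0,-0.05,0.005],
  [0,0,0,0,0,-0.1167,0.005],
  [0,0,0,0,0,-0.1833,0.05],
])

```text
clock: 10.35
eef_pos: [653.0, -95.8, 301.9]
tcp_rot: [-3.141, 0.001, 0.256]
contact_force: [-0.1, 0.1, -0.5]
opening: 0.259
grasp_force: 0.0
```

Run:
```python
from h import *
print(sensors.sense()["qpos"].round(2));rel([480,140,300],2.12)
img,d,P=cloud("side")
m=(P[...,2]>90)&(P[...,2]<215)&(np.abs(P[...,0]-640)<120)&(np.abs(P[...,1]+165)<130);q=P[m]
dd=q[:,:2]-C;x=np.cos(YAW)*dd[:,0]+np.sin(YAW)*dd[:,1]
for a in range(90,200,30):
    k=(q[:,2]>=a)&(q[:,2]<a+15);print(a,k.sum(),np.percentile(x[k],[5,50,95]).round(0))
```

```text
[-0.15  0.35  1.47 -0.    1.31  1.17]
rv [-8.0000e-04  4.0000e-04 -1.8644e+00] sh [-0.1078 -0.2718  0.002 ] t 10.35
90 140 [67. 68. 86.]
120 124 [68. 69. 87.]
150 129 [70. 71. 89.]
180 345 [72. 80. 92.]
```

To row units: -0.272 m / 0.6 = -0.4533, -0.235 m / 0.6 = -0.3917, -1.36 rad / 3.1416 = -0.4329.

>>> move_arm([
  [0,0,-0.0541,-0.0167,-0.05,0,0.085],
  [0,0,-0.1082,-0.0333,-0.1,0,0.085],
  [0,0,-0.1623,-0.0583,-0.15,0,0.085],
  [0,0,-0.2165,-0.0833,-0.2167,0,0.085],
  [0,0,-0.2706,-0.1083,-0.275,0,0.085],
  [0,0,-0.3247,-0.1333,-0.3333,0,0.085],
  [0,0,-0.3788,-0.1583,-0.3917,0,0.085],
  [0,0,-0.4329,-0.18,-0.4533,0,0.085],
])

```text
clock: 11.4
eef_pos: [479.2, 140.6, 300.8]
tcp_rot: [3.142, 0.0, 1.621]
contact_force: [-0.4, 1.3, 0.1]
opening: 0.996
grasp_force: 0.0
```

To row units: -0.504 rad / 3.1416 = -0.1604.

>>> move_arm([
  [0,0,-0.0541,0,0,0,0.085],
  [0,0,-0.1082,0,0,0,0.085],
  [0,0,-0.1604,0,0,0,0.085],
  [0,0,-0.1604,0,0,0,0.085],
  [0,0,-0.1604,0,0,0,0.085],
])

```text
clock: 12.02
eef_pos: [480.4, 140.0, 300.8]
tcp_rot: [-3.142, 0.0, 2.116]
contact_force: [-0.0, 0.5, 0.0]
opening: 0.996
grasp_force: 0.0
```

```bash
cat >> h.py <<'E'
def rayf(name):
    p=camera_params(name);K=np.array(p["camera_matrix"]);T=np.array(p["world_from_camera"])
    def ray(px,h):
        x=cv2.undistortPoints(np.array(px,float).reshape(-1,1,2),K,np.array([p["k1"],0,0,0.]))[:,0]
        D=np.c_[x,np.ones(len(x))]@T[:3,:3].T
        return T[:3,3]+D*((h-T[2,3])/D[:,2])[:,None]
    return ray
E
python3 - <<'E'
from h import *
s=sensors.sense();print(s["eef_pos"],s["tcp_rot"],np.abs(s["qvel"]).max())
ray=rayf("wrist");img,d,P=cloud("wrist");save(img,"w4")
Z=cv2.medianBlur(P[...,2].astype(np.float32),3)
m=((Z>27)&(Z<42)).astype(np.uint8);m=cv2.morphologyEx(m,cv2.MORPH_CLOSE,np.ones((15,15)));m=cv2.morphologyEx(m,cv2.MORPH_OPEN,np.ones((9,9)))
n,l,st,c=cv2.connectedComponentsWithStats(m)
for i in range(1,n):
    if st[i,4]<500: continue
    q=ray(np.argwhere(l==i)[:,::-1],34);r=cv2.minAreaRect(q[:,:2].astype(np.float32));print(c[i].round(),st[i],np.median(P[...,2][l==i]),r)
E
```

```text
[480.35930755 140.02834866 300.7533216 ] [-3.14151097e+00  5.95234383e-05  2.11605535e+00] 0.008626224604533937
[474.  30.] [ 408    0  104   81 5085] 31.359361023288272 ((620.3850708007812, 380.1826477050781), (135.9943084716797, 94.94831848144531), 36.40107345581055)
[351.  75.] [ 316   33   72   84 3427] 33.23250377420271 ((530.6231079101562, 273.31793212890625), (50.606346130371094, 94.61634826660156), 68.69890594482422)
[303. 183.] [ 284  148   40   72 2750] 33.38934371734055 ((554.54638671875, 132.0146484375), (49.094093322753906, 94.1705322265625), 31.401147842407227)
```

View pics/w4.png

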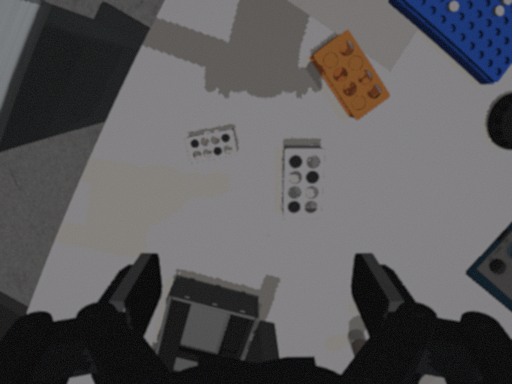

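The larger white rack is at (303,183), measuring 49 x 94 mm with its top at 33 mm, so it matches. The smaller one is at (212,143) and the orange one at (350,75).

Run:
```python
from h import *
rel([554.5,132,60],2.119);rel([554.5,132,20],2.119)
```

```text
rv [-0.0001  0.     -0.0023] sh [-0.0453  0.0591  0.2408] t 12.07
rv [-0.0001  0.     -0.0023] sh [-0.0453  0.0591  0.2808] t 12.07
```

To row units: 0.281 m / 0.6 = 0.4683, 0.265 m / 0.6 = 0.4417, -0.0025 rad / 3.1416 = -0.0008.

>>> move_arm([
  [0,0,-0.0008,-0.025,0.0333,0.0833,0.085],
  [0,0,-0.0008,-0.05,0.0667,0.1667,0.085],
  [0,0,-0.0008,-0.075,0.0983,0.25,0.085],
  [0,0,-0.0008,-0.075,0.0983,0.3333,0.085],
  [0,0,-0.0008,-0.075,0.0983,0.3917,0.085],
  [0,0,-0.0008,-0.075,0.0983,0.4417,0.085],
  [0,0,-0.0008,-0.075,0.0983,0.4683,0.085],
  [0,0,-0.0008,-0.075,0.0983,0.4683,0.085],
], grip_force=20)

```text
clock: 13.08
eef_pos: [553.9, 132.5, 19.1]
tcp_rot: [-3.14, -0.001, 2.121]
contact_force: [-0.3, -0.9, -0.2]
opening: 0.996
grasp_force: 0.0
```

>>> move_arm([
  [0,0,0,0,0,0,0.065],
  [0,0,0,0,0,0,0.05],
  [0,0,0,0,0,0,0.04],
  [0,0,0,0,0,0,0.04],
  [0,0,0,0,0,0,0.04],
], grip_force=20)

```text
clock: 13.7
eef_pos: [555.3, 132.9, 21.1]
tcp_rot: [3.14, 0.001, 2.122]
contact_force: [-0.9, -0.2, 5.9]
opening: 0.576
grasp_force: 19.8
```

To row units: -0.13 m / 0.6 = -0.2167, -0.09 m / 0.6 = -0.15.

>>> move_arm([
  [0,0,0,0,0,-0.0333,0.04],
  [0,0,0,0,0,-0.0833,0.04],
  [0,0,0,0,0,-0.15,0.04],
  [0,0,0,0,0,-0.2167,0.04],
  [0,0,0,0,0,-0.2167,0.04],
])

```text
clock: 14.32
eef_pos: [556.8, 133.2, 153.7]
tcp_rot: [3.135, 0.002, 2.122]
contact_force: [0.2, -0.8, -0.5]
opening: 0.57
grasp_force: 21.0
```

Run:
```python
from h import *
s=sensors.sense();print(s["opening"],s["grasp_force"],s["eef_pos"])
rel(case(0,30,150),YAW+np.pi/2)
```

```text
0.570440519371504 20.987342298030853 [556.8274646  133.23490043 153.73380173]
rv [0.007  0.0012 0.296 ] sh [-0.2381 -0.1433  0.0033] t 14.32
```

To row units: -0.238 m / 0.6 = -0.3967, -0.22 m / 0.6 = -0.3667, 0.296 rad / 3.1416 = 0.0942.

>>> move_arm([
  [0,0,0.0159,-0.05,-0.03,0,0.04],
  [0,0,0.0318,-0.1167,-0.07,0,0.04],
  [0,0,0.0477,-0.1833,-0.11,0,0.04],
  [0,0,0.0637,-0.25,-0.15,0,0.04],
  [0,0,0.0796,-0.3167,-0.19,0,0.04],
  [0,0,0.0942,-0.3667,-0.22,0,0.04],
  [0,0,0.0942,-0.3967,-0.2383,0,0.04],
  [0,0,0.0942,-0.3967,-0.2383,0,0.04],
])

```text
clock: 15.32
eef_pos: [557.1, -145.8, 149.4]
tcp_rot: [-3.141, -0.0, 1.826]
contact_force: [0.2, 0.3, 0.6]
opening: 0.575
grasp_force: 21.0
```

Run:
```python
from h import *
s=sensors.sense();print(s["eef_pos"],s["tcp_rot"],s["opening"])
ray=rayf("wrist");img,d,P=cloud("wrist");i2=cloud("side")[0]
o=np.zeros((390,800,3),np.uint8);o[:390,:390]=cv2.resize(i2[140:270,180:310],(390,390));o[:300,400:800]=cv2.resize(img,(400,300));save(cv2.convertScaleAbs(o,alpha=1.6),"w5")
rel(case(0,30,60),YAW+np.pi/2)
```

```text
[ 557.10187244 -145.75233978  149.35800392] [-3.14115871e+00 -3.41521464e-04  1.82560906e+00] 0.5746849912031401
rv [-0.0005 -0.0007  0.0005] sh [-0.0011  0.0023  0.0894] t 15.43
```

View pics/w5.png

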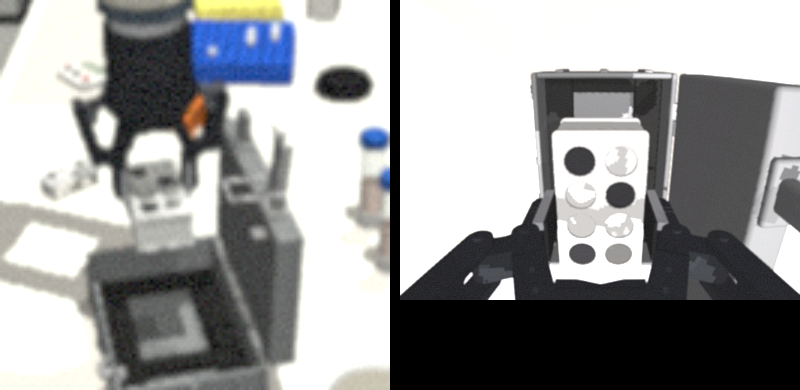

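The rack hangs straight between the fingers over the open case. Next I'll measure its offset from the bay before lowering it.

Run:
```python
from h import *
ray=rayf("wrist");img,d,P=cloud("wrist")
Z=P[...,2];v,u=np.mgrid[:384,:512]
m=((Z>140)&(Z<185)&(img.min(2)>115)&(u>180)&(u<330)&(v>150)).astype(np.uint8)
m=cv2.morphologyEx(m,cv2.MORPH_OPEN,np.ones((5,5)))
h=np.median(Z[m>0]);q=ray(np.argwhere(m)[:,::-1],h)[:,:2]-C
c,s=np.cos(YAW),np.sin(YAW);x=np.c_[c*q[:,0]+s*q[:,1],-s*q[:,0]+c*q[:,1]]
print(h,x.min(0),x.max(0),m.sum(),np.percentile(x,[1,99],axis=0));print(cv2.minAreaRect(x.astype(np.float32)))
for a in (20,40,60,80): 
    k=(v>150)&(m>0);print
yv=-s*(P[...,0]-C[0])+c*(P[...,1]-C[1])
for a in range(-20,90,15):
    k=(m>0)&(yv>a)&(yv<a+15); print(a,k.sum(),np.median(Z[k]) if k.any() else 0)
```

```text
161.93534315954383 [-27.20802383 -15.61437576] [22.9126312  78.12544753] 13030 [[-26.5496991  -14.89451928]
 [ 22.26334771  77.33770731]]
((-2.2403697967529297, 31.231229782104492), (50.08616638183594, 93.7928237915039), 0.21177394688129425)
-20 1607 161.83489673080956
-5 1273 161.82980500169154
10 1664 161.89069436732686
25 1953 161.88636277513282
40 2284 161.94749694704177
55 1917 162.0143135622643
70 2332 162.07157222010883
85 0 0
```

To row units: 0.12 m / 0.6 = 0.2, 0.118 m / 0.6 = 0.1967.

>>> move_arm([
  [0,0,0,-0.0017,0.0033,0.05,0.04],
  [0,0,0,-0.0017,0.0033,0.1,0.04],
  [0,0,0,-0.0017,0.0033,0.1417,0.04],
  [0,0,0,-0.0017,0.0033,0.1667,0.04],
  [0,0,0,-0.0017,0.0033,0.1833,0.04],
  [0,0,0,-0.0017,0.0033,0.1967,0.04],
  [0,0,0,-0.0017,0.0033,0.2,0.04],
  [0,0,0,-0.0017,0.0033,0.2,0.04],
])

```text
clock: 16.48
eef_pos: [559.8, -145.5, 30.1]
tcp_rot: [3.141, 0.0, 1.826]
contact_force: [0.0, -1.5, -0.4]
opening: 0.577
grasp_force: 21.0
```

To row units: 0.0035 m / 0.6 = 0.0058, 0.0025 m / 0.6 = 0.0042.

>>> move_arm([
  [0,0,0,0,0,0.0025,0.04],
  [0,0,0,0,0,0.0042,0.04],
  [0,0,0,0,0,0.0058,0.04],
  [0,0,0,0,0,0.0058,0.04],
])

```text
clock: 16.98
eef_pos: [559.6, -145.5, 26.3]
tcp_rot: [3.141, 0.0, 1.826]
contact_force: [-1.2, -0.6, -0.1]
opening: 0.571
grasp_force: 21.0
```

To row units: -0.08 m / 0.6 = -0.1333, -0.04 m / 0.6 = -0.0667.

>>> move_arm([
  [0,0,0,0,0,0.0008,0.052],
  [0,0,0,0,0,0.0008,0.056],
  [0,0,0,0,0,0.0008,0.062],
  [0,0,0,0,0,0.0008,0.064],
  [0,0,0,0,0,0.0008,0.064],
  [0,0,0,0,0,-0.0167,0.064],
  [0,0,0,0,0,-0.0667,0.064],
  [0,0,0,0,0,-0.1333,0.064],
])

```text
clock: 17.98
eef_pos: [559.1, -145.3, 107.1]
tcp_rot: [-3.14, -0.001, 1.826]
contact_force: [0.4, -1.2, -1.1]
opening: 0.749
grasp_force: 0.0
```

To row units: -0.16 m / 0.6 = -0.2667, -0.12 m / 0.6 = -0.2.

>>> move_arm([
  [0,0,0,0,0,-0.1,0.085],
  [0,0,0,0,0,-0.2,0.085],
  [0,0,0,0,0,-0.2667,0.085],
  [0,0,0,0,0,-0.2667,0.085],
])

```text
clock: 18.48
eef_pos: [561.5, -145.9, 271.0]
tcp_rot: [3.135, 0.004, 1.826]
contact_force: [-0.8, -0.3, -0.8]
opening: 0.992
grasp_force: 0.0
```

Run:
```python
from h import *
print(sensors.sense()["clock"],sensors.sense()["eef_pos"])
ray=rayf("wrist");img,d,P=cloud("wrist");np.savez("w6.npz",img=img,P=P)
c,s=np.cos(YAW),np.sin(YAW)
X=c*(P[...,0]-C[0])+s*(P[...,1]-C[1]);Y=-s*(P[...,0]-C[0])+c*(P[...,1]-C[1]);Z=P[...,2]
m=((Z>25)&(Z<55)&(img.min(2)>100)&(abs(X)<50)&(abs(Y-30)<75)).astype(np.uint8);m=cv2.morphologyEx(m,cv2.MORPH_OPEN,np.ones((5,5)))
h=np.median(Z[m>0]);q=ray(np.argwhere(m)[:,::-1],39)[:,:2]-C
x=np.c_[c*q[:,0]+s*q[:,1],-s*q[:,0]+c*q[:,1]];print("rack",h,m.sum(),cv2.minAreaRect(x.astype(np.float32)))
k=m>0;A=np.c_[X[k],Y[k],np.ones(k.sum())];print("tilt",np.linalg.lstsq(A,Z[k],rcond=None)[0])
# lid & tab from wrist and side/top clouds
for n in("side","top"):
    im,dd,P=cloud(n);X=c*(P[...,0]-C[0])+s*(P[...,1]-C[1]);Y=-s*(P[...,0]-C[0])+c*(P[...,1]-C[1]);Z=P[...,2]
    k=(abs(Y)<110)&(X>60)&(X<150)&(Z>60)&(Z<240)
    for a in range(90,215,20):
        kk=k&(Z>=a)&(Z<a+20)
        if kk.sum()>4: print(n,a,kk.sum(),np.percentile(X[kk],[5,50,95]).round(0))
    kk=k&(Z>196)&(Y>20)&(Y<85); print("tab",kk.sum(),np.median(X[kk]),np.median(Y[kk]),Z[kk].max() if kk.any() else 0)
```

```text
18.475 [ 561.49387314 -145.92448299  271.00875258]
rack 38.74624478288371 2153 ((0.18229103088378906, 29.542375564575195), (94.02185821533203, 50.037418365478516), 89.83673095703125)
tilt [-5.43937082e-04 -1.89454396e-03  3.87781740e+01]
side 90 177 [67. 68. 87.]
side 110 168 [68. 69. 87.]
side 130 164 [69. 70. 89.]
side 150 176 [70. 71. 89.]
side 170 412 [71. 77. 92.]
side 190 104 [67. 81. 89.]
side 210 70 [81. 84. 91.]
tab 45 83.10516934641042 44.43468674456183 218.35591121745642
top 90 52 [66. 67. 82.]
top 110 52 [67. 68. 83.]
top 130 53 [68. 69. 81.]
top 150 55 [69. 70. 87.]
top 170 299 [71. 80. 93.]
top 190 33 [74. 79. 90.]
top 210 30 [80. 84. 89.]
tab 40 82.60610858452401 52.37450432192874 222.54640486071162
```

The rack sits at (0.2, 29.5) in the case frame, level, with its top at 38.7 mm, so step 3 is done. Next I'll regrip the tab with the lid at about 1.62 rad.

Run:
```python
from h import *
rel(case(84.4,55,270),YAW)
```

```text
rv [-1.0000e-03  2.0000e-04  1.5708e+00] sh [ 0.0254  0.0851 -0.0043] t 18.62
```

To row units: 0.085 m / 0.6 = 0.1417, 0.0254 m / 0.6 = 0.0423, 1.44 rad / 3.1416 = 0.4584.

>>> move_arm([
  [0,0,0.0573,0.005,0.0167,-0.0083,0.06],
  [0,0,0.1146,0.01,0.0333,-0.0083,0.05],
  [0,0,0.1719,0.015,0.05,-0.0083,0.045],
  [0,0,0.2292,0.02,0.0667,-0.0083,0.045],
  [0,0,0.2865,0.025,0.0833,-0.0083,0.045],
  [0,0,0.3438,0.03,0.1,-0.0083,0.045],
  [0,0,0.4011,0.035,0.1167,-0.0083,0.045],
  [0,0,0.4584,0.0423,0.1417,-0.0083,0.045],
])

```text
clock: 19.62
eef_pos: [634.7, -99.1, 269.3]
tcp_rot: [-3.14, 0.003, 0.38]
contact_force: [-0.4, 0.1, -0.2]
opening: 0.528
grasp_force: 0.0
```

To row units: 0.13 rad / 3.1416 = 0.0414.

>>> move_arm([
  [0,0,0.0414,0,0,0,0.045],
  [0,0,0.0414,0,0,0,0.045],
  [0,0,0.0414,0,0,0,0.045],
])

```text
clock: 20.0
eef_pos: [634.9, -99.4, 270.3]
tcp_rot: [-3.141, 0.002, 0.259]
contact_force: [-0.8, 1.0, -0.7]
opening: 0.526
grasp_force: 0.0
```

Run:
```python
from h import *
rel(case(84.4,55,192),YAW)
img,d,P=cloud("wrist")
c,s=np.cos(YAW),np.sin(YAW);X=c*(P[...,0]-C[0])+s*(P[...,1]-C[1]);Y=-s*(P[...,0]-C[0])+c*(P[...,1]-C[1]);Z=P[...,2]
k=(Z>203)&(Z<228)&(abs(Y-55)<16)&(abs(X-84)<20);print(k.sum(),np.percentile(X[k],[3,50,97]),np.percentile(Y[k],[3,50,97]),np.percentile(Z[k],[3,50,97]))
save(cv2.convertScaleAbs(img,alpha=1.5),"w7")
```

```text
rv [-0.0007  0.0015  0.0035] sh [ 0.0002 -0.0002  0.0783] t 20.0
525 [81.12822786 87.46878895 90.22532194] [43.52117468 51.54967599 59.7219303 ] [204.23062569 215.17268581 216.85930402]
```

View pics/w7.png

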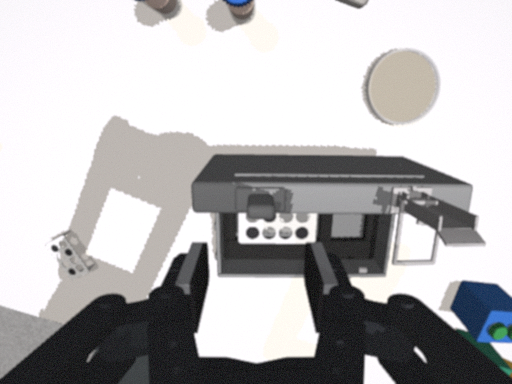

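The tab at (262,208) is about 3.5 mm to the right of the finger centre line, near (255,208). The rack is in its bay and the latch lever is still open. I'll correct by +3.5 mm in tool y, descend and grip.

To row units: 0.0785 m / 0.6 = 0.1308, 0.0035 m / 0.6 = 0.0058, 0.0035 rad / 3.1416 = 0.0011.

>>> move_arm([
  [0,0,0.0011,0.0017,0.0058,0.0333,0.045],
  [0,0,0.0011,0.0017,0.0058,0.075,0.045],
  [0,0,0.0011,0.0017,0.0058,0.1083,0.045],
  [0,0,0.0011,0.0017,0.0058,0.1308,0.045],
  [0,0,0.0011,0.0017,0.0058,0.1308,0.045],
  [0,0,0.0011,0.0017,0.0058,0.1308,0.03],
  [0,0,0.0011,0.0017,0.0058,0.1308,0.02],
], grip_force=60)

```text
clock: 20.92
eef_pos: [637.8, -102.5, 193.8]
tcp_rot: [3.141, -0.002, 0.253]
contact_force: [0.2, 1.2, 1.0]
opening: 0.234
grasp_force: 0.4
```

>>> move_arm([
  [0,0,0,0,0,0,0.005],
  [0,0,0,0,0,0,0.005],
  [0,0,0,0,0,0,0.005],
  [0,0,0,0,0,0,0.005],
], grip_force=60)

```text
clock: 21.42
eef_pos: [637.8, -101.5, 194.0]
tcp_rot: [-3.141, -0.002, 0.253]
contact_force: [-0.9, 3.4, 3.4]
opening: 0.195
grasp_force: 59.2
```

Run:
```python
from h import *
f=lambda p:(-150*np.cos(p)+12*np.sin(p),150*np.sin(p)+12*np.cos(p))
for st in (1.62,1.02,.42):
  x0,z0=f(st);print(st)
  for i in range(1,9 if st>.5 else 10):
    p=st-.075*i if st>.5 else max(st-.05*i,0)
    x,z=f(p);print("%.3f x %.4f z %.4f"%(p,(x-x0)/1e3,-(z-z0)/1e3))
```

```text
1.62
1.545 x -0.0112 z -0.0010
1.470 x -0.0225 z -0.0012
1.395 x -0.0338 z -0.0006
1.320 x -0.0450 z 0.0009
1.245 x -0.0560 z 0.0033
1.170 x -0.0668 z 0.0064
1.095 x -0.0774 z 0.0104
1.020 x -0.0876 z 0.0151
1.02
0.945 x -0.0099 z 0.0055
0.870 x -0.0193 z 0.0117
0.795 x -0.0282 z 0.0186
0.720 x -0.0366 z 0.0262
0.645 x -0.0444 z 0.0343
0.570 x -0.0515 z 0.0430
0.495 x -0.0580 z 0.0523
0.420 x -0.0638 z 0.0620
0.42
0.370 x -0.0034 z 0.0067
0.320 x -0.0065 z 0.0135
0.270 x -0.0093 z 0.0205
0.220 x -0.0117 z 0.0277
0.170 x -0.0137 z 0.0349
0.120 x -0.0154 z 0.0423
0.070 x -0.0167 z 0.0497
0.020 x -0.0177 z 0.0571
0.000 x -0.0179 z 0.0601
```

Speed 0.6 rad/s, well below the limit.

To row units: -0.0876 m / 0.6 = -0.146, -0.0774 m / 0.6 = -0.129.

>>> move_arm([
  [0,0,0,-0.0187,0,-0.0017,0.005],
  [0,0,0,-0.0375,0,-0.002,0.005],
  [0,0,0,-0.0563,0,-0.001,0.005],
  [0,0,0,-0.075,-0.0008,0.0015,0.005],
  [0,0,0,-0.0933,-0.0008,0.0055,0.005],
  [0,0,0,-0.1113,-0.0008,0.0107,0.005],
  [0,0,0,-0.129,-0.0008,0.0173,0.005],
  [0,0,0,-0.146,-0.0008,0.0252,0.005],
])

```text
clock: 22.42
eef_pos: [553.3, -123.2, 180.1]
tcp_rot: [-3.142, -0.004, 0.253]
contact_force: [-5.5, 6.1, 12.3]
opening: 0.192
grasp_force: 63.4
```

To row units: -0.0638 m / 0.6 = -0.1063, 0.062 m / 0.6 = 0.1033.

>>> move_arm([
  [0,0,0,-0.0165,0,0.0092,0.005],
  [0,0,0,-0.0322,0,0.0195,0.005],
  [0,0,0,-0.047,0,0.031,0.005],
  [0,0,0,-0.061,0,0.0437,0.005],
  [0,0,0,-0.074,0,0.0572,0.005],
  [0,0,0,-0.0858,0,0.0717,0.005],
  [0,0,0,-0.0967,0,0.0872,0.005],
  [0,0,0,-0.1063,0,0.1033,0.005],
])

```text
clock: 23.42
eef_pos: [488.9, -139.7, 116.0]
tcp_rot: [-3.141, 0.002, 0.253]
contact_force: [-9.0, 1.0, 5.7]
opening: 0.197
grasp_force: 70.5
```

To row units: 0.0497 m / 0.6 = 0.0828, 0.0423 m / 0.6 = 0.0705.

>>> move_arm([
  [0,0,0,-0.0057,0,0.0112,0.005],
  [0,0,0,-0.0108,0,0.0225,0.005],
  [0,0,0,-0.0155,0,0.0342,0.005],
  [0,0,0,-0.0195,0,0.0462,0.005],
  [0,0,0,-0.0228,0,0.0582,0.005],
  [0,0,0,-0.0257,0,0.0705,0.005],
  [0,0,0,-0.0278,0,0.0828,0.005],
  [0,0,0,-0.0278,0,0.0828,0.005],
])

```text
clock: 24.42
eef_pos: [471.8, -144.0, 65.4]
tcp_rot: [-3.14, 0.004, 0.253]
contact_force: [-9.1, -1.7, 0.4]
opening: 0.193
grasp_force: 74.6
```

To row units: 0.0115 m / 0.6 = 0.0192, 0.004 m / 0.6 = 0.0067.

>>> move_arm([
  [0,0,0,-0.0008,0,0.0067,0.005],
  [0,0,0,-0.0017,0,0.0125,0.005],
  [0,0,0,-0.002,0,0.0175,0.005],
  [0,0,0,-0.002,0,0.0192,0.005],
  [0,0,0,-0.002,0,0.0192,0.005],
])

```text
clock: 25.05
eef_pos: [470.6, -144.3, 54.6]
tcp_rot: [-3.14, 0.004, 0.253]
contact_force: [-11.3, -2.7, 6.3]
opening: 0.193
grasp_force: 76.6
```

To row units: 0.003 m / 0.6 = 0.005, 0.0015 m / 0.6 = 0.0025.

>>> move_arm([
  [0,0,0,0.0017,0,0.0025,0.005],
  [0,0,0,0.0017,0,0.005,0.005],
  [0,0,0,0.0017,0,0.005,0.005],
])

```text
clock: 25.42
eef_pos: [470.6, -144.3, 50.9]
tcp_rot: [-3.14, 0.006, 0.253]
contact_force: [-13.2, -7.3, -0.8]
opening: 0.194
grasp_force: 76.5
```

To row units: -0.12 m / 0.6 = -0.2, -0.08 m / 0.6 = -0.1333.

>>> move_arm([
  [0,0,0,0,0,0,0.025],
  [0,0,0,0,0,0,0.045],
  [0,0,0,0,0,0,0.045],
  [0,0,0,0,0,-0.05,0.045],
  [0,0,0,0,0,-0.1333,0.02],
  [0,0,0,0,0,-0.2,0.0],
  [0,0,0,0,0,-0.2,0.0],
  [0,0,0,0,0,-0.2,0.0],
], grip_force=30)

```text
clock: 26.42
eef_pos: [473.9, -144.0, 171.1]
tcp_rot: [-3.142, 0.0, 0.253]
contact_force: [-0.3, 0.3, 0.1]
opening: 0.001
grasp_force: 0.0
```

```bash
cat > lid.py <<'E'
from h import *
c,s=np.cos(YAW),np.sin(YAW)
for n in("side","top","wrist"):
    im,d,P=cloud(n);X=c*(P[...,0]-C[0])+s*(P[...,1]-C[1]);Y=-s*(P[...,0]-C[0])+c*(P[...,1]-C[1]);Z=P[...,2]
    k=(abs(X)<58)&(abs(Y)<95)&(Z>60)&(Z<110);
    if k.sum()<100: continue
    A=np.c_[X[k],Y[k],np.ones(k.sum())];w=np.ones(k.sum(),bool)
    for _ in range(3): p=np.linalg.lstsq(A[w],Z[k][w],rcond=None)[0];w=abs(A@p-Z[k])<4
    print(n,"lid slope",p[0].round(4),p[1].round(4),"z",p[2].round(1))
E
python3 lid.py; python3 -c "
from h import *
rel(case(-52,30,100),YAW)"
```

```text
side lid slope 0.0026 0.0017 z 81.4
top lid slope -0.0058 -0.0029 z 81.5
wrist lid slope 0.0055 -0.0009 z 80.1
rv [-0.0012  0.002  -0.0026] sh [0.0313 0.0226 0.0701] t 26.57
```

To row units: 0.0935 m / 0.6 = 0.1558, 0.092 m / 0.6 = 0.1533.

>>> move_arm([
  [0,0,0,0.025,0.02,0.05,0.0],
  [0,0,0,0.0517,0.0383,0.1,0.0],
  [0,0,0,0.0517,0.0383,0.1333,0.0],
  [0,0,0,0.0517,0.0383,0.1467,0.0],
  [0,0,0,0.0517,0.0383,0.1508,0.0],
  [0,0,0,0.0517,0.0383,0.1533,0.0],
  [0,0,0,0.0517,0.0383,0.1558,0.0],
  [0,0,0,0.0517,0.0383,0.1558,0.0],
])

```text
clock: 27.58
eef_pos: [510.3, -158.8, 79.0]
tcp_rot: [3.141, -0.001, 0.253]
contact_force: [-0.6, 0.7, 4.5]
opening: -0.001
grasp_force: 2.6
```

To row units: 0.004 m / 0.6 = 0.0067, 0.002 m / 0.6 = 0.0033.

>>> move_arm([
  [0,0,0,0,0,0.0033,0.0],
  [0,0,0,0,0,0.0067,0.0],
  [0,0,0,0,0,0.0067,0.0],
])

```text
clock: 27.95
eef_pos: [510.5, -158.9, 78.5]
tcp_rot: [3.141, -0.001, 0.253]
contact_force: [-16.2, 4.1, 51.9]
opening: -0.003
grasp_force: 26.0
```

To row units: -0.09 m / 0.6 = -0.15, -0.07 m / 0.6 = -0.1167.

>>> move_arm([
  [0,0,0,0,0,-0.05,0.0],
  [0,0,0,0,0,-0.1167,0.03],
  [0,0,0,0,0,-0.15,0.06],
  [0,0,0,0,0,-0.15,0.06],
])

```text
clock: 28.45
eef_pos: [511.2, -159.0, 166.1]
tcp_rot: [3.139, -0.004, 0.253]
contact_force: [-0.3, 0.3, -0.2]
opening: 0.637
grasp_force: 0.0
```

Run:
```python
from h import *
rel([466.5,-258,53],YAW)
img,d,P=cloud("wrist")
c,s=np.cos(YAW),np.sin(YAW);X=c*(P[...,0]-C[0])+s*(P[...,1]-C[1]);Y=-s*(P[...,0]-C[0])+c*(P[...,1]-C[1]);Z=P[...,2]
k=(Z>55)&(Z<95)&(abs(Y+55)<25)&(X<-85)&(X>-150);print(k.sum(),np.percentile(X[k],[3,50,97]),np.percentile(Y[k],[3,50,97]),np.percentile(Z[k],[3,50,97]))
print(case(-120,-55,0),case(-74,-55,0))
```

```text
rv [ 0.0023 -0.0037 -0.0027] sh [-0.0685  0.0844  0.113 ] t 28.45
1233 [-129.46376945 -103.55464618  -88.05917979] [-68.29948425 -61.32184632 -45.68947064] [65.22695677 67.35633768 74.91224131]
[np.float64(464.89566023643386), np.float64(-257.2420429095047), 0] [np.float64(509.40236462988764), np.float64(-245.61649930786086), 0]
```

To row units: 0.113 m / 0.6 = 0.1883, 0.0855 m / 0.6 = 0.1425, -0.0025 rad / 3.1416 = -0.0008.

>>> move_arm([
  [0,0,-0.0008,-0.05,0.0667,0,0.06],
  [0,0,-0.0008,-0.115,0.1425,0.0333,0.06],
  [0,0,-0.0008,-0.115,0.1425,0.0833,0.06],
  [0,0,-0.0008,-0.115,0.1425,0.1417,0.06],
  [0,0,-0.0008,-0.115,0.1425,0.1833,0.06],
  [0,0,-0.0008,-0.115,0.1425,0.1883,0.04],
  [0,0,-0.0008,-0.115,0.1425,0.1883,0.01],
  [0,0,-0.0008,-0.115,0.1425,0.1883,0.01],
], grip_force=35)

```text
clock: 29.5
eef_pos: [464.5, -259.3, 51.6]
tcp_rot: [3.14, 0.0, 0.256]
contact_force: [-1.4, -5.6, -4.6]
opening: 0.273
grasp_force: 35.7
```

>>> move_arm([
  [0,0,0,0,0,0,0.01],
  [0,0,0,0,0,0,0.01],
  [0,0,0,0,0,0,0.01],
])

```text
clock: 29.88
eef_pos: [464.5, -259.3, 51.7]
tcp_rot: [3.14, -0.0, 0.256]
contact_force: [-1.7, -5.4, -6.2]
opening: 0.271
grasp_force: 35.6
```

To row units: 0.046 m / 0.6 = 0.0767, -0.0427 m / 0.6 = -0.0712.

>>> move_arm([
  [0,0,0,0.0023,0,-0.014,0.01],
  [0,0,0,0.0073,0,-0.0275,0.01],
  [0,0,0,0.0147,0,-0.0398,0.01],
  [0,0,0,0.0242,0,-0.0507,0.01],
  [0,0,0,0.0357,0,-0.0593,0.01],
  [0,0,0,0.0485,0,-0.0658,0.01],
  [0,0,0,0.0622,0,-0.0698,0.01],
  [0,0,0,0.0767,0,-0.0712,0.01],
])

```text
clock: 30.88
eef_pos: [508.7, -247.9, 95.0]
tcp_rot: [3.14, 0.001, 0.256]
contact_force: [-4.6, -5.9, 1.5]
opening: 0.273
grasp_force: 34.3
```

>>> move_arm([
  [0,0,0,0.0033,0,0,0.01],
  [0,0,0,0.005,0,0,0.01],
])

```text
clock: 31.12
eef_pos: [511.8, -247.2, 95.1]
tcp_rot: [3.14, 0.0, 0.256]
contact_force: [-5.1, -5.3, 3.5]
opening: 0.268
grasp_force: 34.5
```

To row units: -0.19 m / 0.6 = -0.3167, -0.14 m / 0.6 = -0.2333.

>>> move_arm([
  [0,0,0,0,0,0,0.03],
  [0,0,0,0,0,0,0.05],
  [0,0,0,0,0,0,0.06],
  [0,0,0,0,0,-0.05,0.06],
  [0,0,0,0,0,-0.1333,0.06],
  [0,0,0,0,0,-0.2333,0.06],
  [0,0,0,0,0,-0.3167,0.06],
  [0,0,0,0,0,-0.3167,0.06],
])

```text
clock: 32.12
eef_pos: [514.1, -247.2, 288.3]
tcp_rot: [3.136, -0.006, 0.255]
contact_force: [-0.4, 0.2, -0.2]
opening: 0.702
grasp_force: 0.0
```

```bash
python3 lid.py
python3 - <<'E'
from h import *
img,d,P=cloud("wrist")
c,s=np.cos(YAW),np.sin(YAW);X=c*(P[...,0]-C[0])+s*(P[...,1]-C[1]);Y=-s*(P[...,0]-C[0])+c*(P[...,1]-C[1]);Z=P[...,2]
k=(Z>110)&(Z<140)&(abs(Y+55)<25)&(abs(X+80)<40);print("tip",k.sum(),np.percentile(X[k],[3,50,97]),np.percentile(Y[k],[3,50,97]),np.percentile(Z[k],[3,50,97]))
i2=cloud("side")[0]
o=np.zeros((390,800,3),np.uint8);o[:390,:390]=cv2.resize(i2[180:310,170:300],(390,390));o[:300,400:800]=cv2.resize(img,(400,300));save(cv2.convertScaleAbs(o,alpha=1.5),"w8")
E
```

```text
side lid slope 0.0017 0.002 z 81.4
top lid slope -0.0001 -0.002 z 81.4
wrist lid slope -0.0004 -0.0006 z 80.0
tip 377 [-83.56003199 -79.21738955 -69.91272322] [-69.62090608 -58.46740806 -46.45909403] [112.70802585 124.01325999 131.7852232 ]
```

View pics/w8.png

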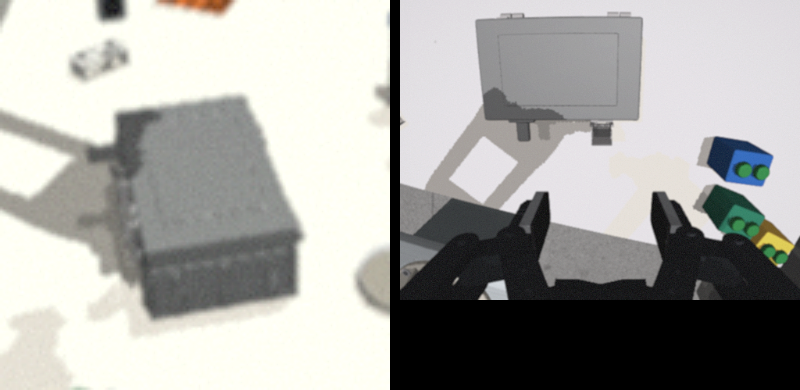

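The lid is flat and shut, and the lever stands upright at (600,132) in the picture. I'll compare the lever with its starting cloud before handing in.

Run:
```python
from h import *
c,s=np.cos(YAW),np.sin(YAW)
def st(P):
    X=c*(P[...,0]-C[0])+s*(P[...,1]-C[1]);Y=-s*(P[...,0]-C[0])+c*(P[...,1]-C[1]);Z=P[...,2]
    k=(Z>110)&(Z<140)&(abs(Y+55)<25)&(abs(X+80)<40);return np.percentile(X[k],[3,50,97]).round(1),np.percentile(Z[k],[50,97]).round(1)
a=st(np.load("w1.npz")["P"]);b=st(cloud("wrist")[2]);t0=st(np.load("top.npz")["P"]);t1=st(cloud("top")[2]);print(a,b,t0,t1)
if abs(t0[0][1]-t1[0][1])<4 and abs(a[0][0]-b[0][0])<5: print(order.sign_off())
```

```text
(array([-83.1, -78.6, -70.2]), array([123.2, 131.8])) (array([-83.8, -79. , -70.1]), array([123.8, 131.7])) (array([-84.3, -79.9, -70.8]), array([126.2, 135.9])) (array([-82.9, -78.7, -71.6]), array([123. , 130.2]))
the job is handed in; nothing more can be done
None
```

The job is handed in after about 32 of the 72 s: the rack measured upright in its bay before closing, the lid was lowered under control and pressed shut, and the latch matches its starting shut position; the sign-off gave no verdict.

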